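# Nip up the glue press

## Task

The glued-up neck blank is in the two-screw glue press: close the press on it. Wind both screws down, clockwise seen from above, by pushing the arms of each cross-handle round with a fingertip, until both pads are wound down tight on the caul (the pressing board lying on the blank), then draw clear. Nothing is to be picked up: do not shift or lift the blank or the caul, and leave the glue bottle, mug and mallet alone.

Things in the scene. Friction and masses are not known exactly. Their poses are not given: they have to be found in the camera images.
- press: Glue press bolted to the bench: plywood bed 170 x 500 x 45 mm, two steel posts, a wooden crossbeam 64 mm wide and 500 mm long whose top is 215 mm above the bench (nuts on the posts up to 231 mm, screw bushes on the beam up to 232 mm). Origin: centre of the bed's underside, on the bench; x across the beam, y along the beam towards the left screw, z up. The two upright screws stand 120 mm either side of the origin along y.
- left_hub (a point): Centre of the left cross-handle, on the screw's axis at the mid-height of the four arms (about 280 mm up; it sinks with the screw). Four round steel arms 12 mm thick stand out level from a hub 40 mm across and 32 mm high, at right angles to one another, each ending in a black ball 22 mm across centred 90 mm from the axis (101 mm overall). Nothing stands above the handles. The left screw is the one on the press's +y side.
- left_handle (a joint): Turn of the left handle (rad), growing clockwise from above, 8 mm down a turn. One arm points at the press's yaw minus this value (counter-clockwise positive), the others at quarter turns from it. Starts at 1.5 to 4.5; the pad meets the caul at about 7.1; firm stop, fully tight, at about 7.95. Stays where it is left. Needs 0.3 N m loose (5 N at 65 mm from the axis), 0.6 N m when tight.
- left_pad: Steel pad 48 mm across under the left screw, below the beam; it goes down with the screw and does not turn. From the touch on the caul its pressure rises by about 240 N per rad of the handle. Origin: centre of its flat underside, on the screw's axis.
- right_hub (a point): Centre of the right cross-handle, on the screw's axis at the mid-height of the four arms (about 280 mm up; it sinks with the screw). Four round steel arms 12 mm thick stand out level from a hub 40 mm across and 32 mm high, at right angles to one another, each ending in a black ball 22 mm across centred 90 mm from the axis (101 mm overall). Nothing stands above the handles. The right screw is the one on the press's -y side.
- right_handle (a joint): Turn of the right handle (rad), growing clockwise from above, 8 mm down a turn. One arm points at the press's yaw minus this value (counter-clockwise positive), the others at quarter turns from it. Starts at 1.5 to 4.5; the pad meets the caul at about 7.1; firm stop, fully tight, at about 7.95. Stays where it is left. Needs 0.3 N m loose (5 N at 65 mm from the axis), 0.6 N m when tight.
- right_pad: Steel pad 48 mm across under the right screw, below the beam; it goes down with the screw and does not turn. From the touch on the caul its pressure rises by about 240 N per rad of the handle. Origin: centre of its flat underside, on the screw's axis.
- caul: Pressing board (caul) of pale beech, faced below with cork that gives about 1 mm, 66 x 360 x 28 mm, lying loose on the blank under both pads. Origin: centre of its underside, 85 mm above the bench; y along its length.
- blank: Glued-up neck blank 70 x 340 x 40 mm of light, dark and brown wood layers, lying loose on the bed of the press. Origin: centre of its underside, 45 mm above the bench; y along its length.
- glue_mid (a point): Yellow glue bottle with an orange cap, 62 mm across, 170 mm tall, standing on the bench near the press. Point at half its height, 85 mm up; its z axis is the bottle's axis.
- mug_mid (a point): Steel mug, 76 mm across without its handle, 90 mm tall, standing on the bench near the press. Point at half its height, 45 mm up; its z axis is the mug's axis.
- mallet_mid (a point): Round wooden carver's mallet, 86 mm across, 197 mm tall, standing on its head with the handle up, on the bench near the press. Point on its axis 100 mm up; its z axis is the mallet's axis.

How it is judged:
At the end, for the whole second after the job is handed in: Both pads press on the caul with more than 50 N each (handle some 0.25 rad or more past the touch), handles at rest; caul and blank within 10 mm of where they lay; bottle, mug and mallet within 20 mm of where they stood (contact force between each of left_pad, right_pad and caul above 50 N and distance of each of caul, blank from where it was at the start of the episode below 0.01 m and velocity of joint left_handle between -0.1 and 0.1 rad/s and velocity of joint right_handle between -0.1 and 0.1 rad/s and distance of each of glue_mid, mug_mid, mallet_mid from where it was at the start of the episode below 0.02 m).
It fails at once if the caul or the blank is shifted or lifted by more than 10 mm (distance of any of caul, blank from where it was at the start of the episode above 0.01 m).
It fails at once if the bottle, mug or mallet is moved more than 20 mm, lifted or tipped (distance of any of glue_mid, mug_mid, mallet_mid from where it was at the start of the episode above 0.02 m or angle between any of glue_mid, mug_mid, mallet_mid's own z axis and vertical above 0.3 rad).
It also fails if it takes over 64 s, if anything falls off the work surface, if the arm or the gripper's body presses on something with over 40 N, if the wrist force passes 120 N, or if a joint passes its speed limit or range.

## Robot

A 7-joint arm with a two-finger parallel gripper is mounted at the origin on the work surface. World frame = base frame: x ahead of the robot, y to its left, z up, the work surface at z = 0. Lengths are in m, angles in rad, forces in N, time in s.
With the tool pointing down it reaches from about 0.4 to 0.85 m from the base axis. Payload 4.5 kg.
Tool frame: the origin (TCP) lies at the centre of the arm's flange, where the gripper is bolted on; the fingertips stand nose_length ahead of it and the grasp point (between the pads) lies 147 mm ahead of it (nose_length is the distance from the TCP to the fingertips, in m); z points along the fingers, y is the line along which they close (so a half turn about z gives the same grasp; the last joint's range is limited). The gripper opens to 88 mm and grips with 3 to 60 N. Pads are 18 mm wide; open, the fingers measure 123 mm over their backs; the gripper's body (75 mm by 187 mm) begins 45 mm behind the grasp point.
Start: joints at [1.208, 0.689, -0.195, 1.565, 0.157, 0.902, -0.215], TCP at [0.242, -0.576, 0.405] pointing down, gripper open.
Joint ranges: [-3.01, 3.01], [-0.46, 2.08], [-1.47, 1.51], [0.13, 2.56], [-1, 4.14], [0.04, 2.09], [-2.66, 2.66]. Speed limits (rad/s): [2.57, 2.57, 3.14, 3.14, 3.14, 3.14, 3.14].

## Interface

Orientations are given as a unit quaternion [x, y, z, w].
In Python, from plant import * gives the robot as it stands.
- The arm moves only by the tool play_rows, never from a script. Its argument "rows" is a list that holds one entry, the list of rows, each a list of 6 numbers: the shift along the tool's x, y, z normalised to -1 to 1, where 1 is 0.5 m, then the turn, a rotation vector about the tool's x, y, z normalised to -1 to 1, where 1 is 0.5 rad. A call has 1 to 20 rows; each row is the pose to reach, as a shift and turn from the pose commanded when the call began, along the tool's axes at that moment; what a row does not reach only later rows make up. A row lasts 1/12 s, in which the tool goes at most 41.7 mm and 7.16 degrees, less where a joint would pass 70% of its speed; a pose out of reach is approached as far as the arm can. A call with a number of a shift or a turn outside -1 to 1 is refused whole. A call with a gripper value outside its range is refused whole. "claw" is the closure, from 0 (fully open) to 1 (shut), set as the call begins (left out, the last holds). The fingers move at their own pace and stop on an object; "squeeze" is the grip in N (left out, the last holds). Time passes only in rows, so rows that repeat a pose let the fingers close. It gives the time, the measured TCP pose, the force, the opening and the grip force at its end, in the units of the state.
- get_state(): the state, without advancing time (a new reading comes with each control period).
- snapshot(name): name is "scene" or "top" or "wrist"; returns a dict with "pixels" (400x640x3 uint8, blue, green, red), "camera_matrix" (3x3 intrinsics, pixels), "world_to_cam" (4x4, takes a point from world to camera coordinates); the wrist camera has in their place "mount" (4x4, takes a point from camera to tool coordinates, whose origin is the TCP and whose axes are the flange's). Camera axes: x right, y down, z forward; pixel columns grow to the right and rows downward; lengths in m; the calibration is good to about 2 mm. A picture is of the moment at which its call begins: read the wrist's pose just before it. There is no depth.
- finish_job(): hands the job in; it is judged then, once.
The state is a dict: "clock": time; "q": joint angles; "qd": joint speeds; "joint_torque": joint torques, N m; "tool_pos": TCP position; "eef_rot": TCP orientation; "contact_force": force on the tool from outside, world axes, zero at the start; "moment": the same for the moment, N m; "opening": opening from 0.0 (shut) to 1.0 (fully open); "finger_force": force on a finger pad.
Only numpy, scipy, OpenCV 4.12 (cv2) and the standard library are available. Lean on these libraries where they do the work, as an engineer would, in place of code of your own. Each camera call takes 0.05 s, during which the arm holds its last target. There are 200 camera calls.

## Working session

There is one attempt and no reset: what is moved stays moved. The work goes in short steps, Python scripts to look and compute and a tool call to move; the robot and the scene stay as the last step left them, time stands still between calls to the robot, and variables do not carry over. Pictures are saved under pics/ and viewed, at most 10 in all, crops included, and the job is handed in when it is done.

Besides the shell and the picture viewer there is one more tool, called as name(argument=value, ...), one argument or row to a line, values as JSON. play_rows: Moves the arm, as the interface text tells. Its arguments: {"type":"object","properties":{"rows":{"type":"array"},"claw":{"type":"number"},"squeeze":{"type":"number"}},"required":["rows"]}

```bash
mkdir -p pics; ls; python3 - <<'E'
from plant import *
import cv2,numpy as np
s=get_state();print(s)
for n in("scene","top"):
    r=snapshot(n);cv2.imwrite(f"pics/{n}0.png",r["pixels"]);np.savez(f"{n}0.npz",**r);print(n,r["camera_matrix"],r["world_to_cam"])
try: print(nose_length)
except Exception as e: print(e)
E
```

```text
pics
{'clock': 0.0, 'q': array([ 1.20777695,  0.69000106, -0.19451709,  1.56634917,  0.15730884,
        0.90251421, -0.21511225]), 'qd': array([ 0.00232194,  0.00020228,  0.00151806, -0.00112921,  0.00099344,
       -0.00039879,  0.00055412]), 'joint_torque': array([-3.26843856e-04, -5.27572775e+01, -1.26779348e+00, -1.53433013e+01,
       -5.27966477e-02,  6.39365986e-03,  1.69501700e-04]), 'tool_pos': array([ 0.24139973, -0.5761382 ,  0.40389781]), 'eef_rot': array([ 9.80372900e-01,  1.97149928e-01, -2.54257484e-04, -9.04203035e-04]), 'contact_force': array([ 1.24430033,  0.22518752, -0.08580025]), 'moment': array([ 0.01773   ,  0.00568063, -0.05717912]), 'finger_force': 0.0, 'opening': 0.9973163171059298}
scene [[392.34378858   0.         324.43450015]
 [  0.         392.34378858 200.85573138]
 [  0.           0.           1.        ]] [[ 0.56475181  0.82508961 -0.01680849 -0.31863364]
 [ 0.49615733 -0.355741   -0.79200773 -0.09051988]
 [-0.65945682  0.43894815 -0.61027963  1.42038916]
 [ 0.          0.          0.          1.        ]]
top [[444.78627194   0.         320.61897861]
 [  0.         444.78627194 205.75312432]
 [  0.           0.           1.        ]] [[ 1.37528674e-02 -9.99904800e-01  1.11789884e-03  3.38301693e-02]
 [-9.94200527e-01 -1.37936494e-02 -1.06653869e-01  5.55647338e-01]
 [ 1.06659135e-01  3.55380899e-04 -9.94295581e-01  1.26763604e+00]
 [ 0.00000000e+00  0.00000000e+00  0.00000000e+00  1.00000000e+00]]
0.166
```

View pics/scene0.png

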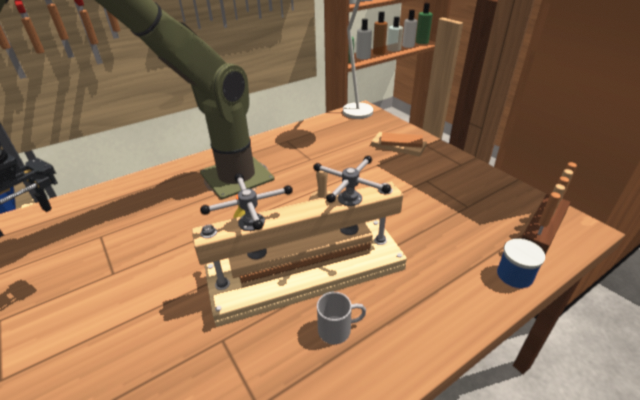

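View pics/top0.png

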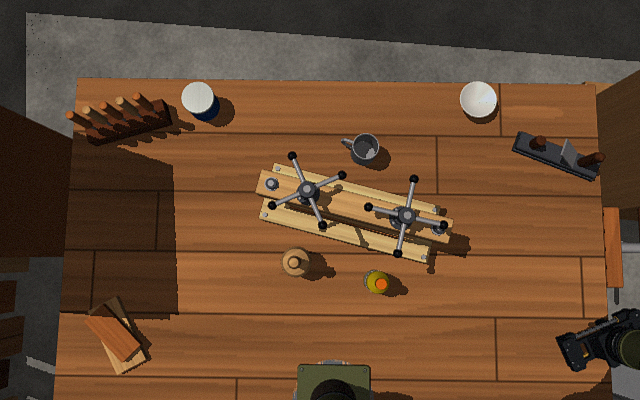

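The pictures show both cross-handles. In the top view the left hub is near (308,190) and the right near (406,216). The mug is at (366,148), the bottle at (378,282) and the mallet at (296,262). Next I measure hubs and balls.

```bash
cat > h.py <<'E'
import numpy as np,cv2
from scipy import ndimage
def ray(r,px,z):
    K=r["camera_matrix"];M=r["world_to_cam"];R=M[:3,:3];c=-R.T@M[:3,3]
    d=R.T@np.linalg.inv(K)@np.array([px[0],px[1],1.]);return c+d*(z-c[2])/d[2]
def balls(r,cen,z=.28,rad=60):
    g=r["pixels"].max(2);m=(g<45).astype(np.uint8)
    n,l,st,ce=cv2.connectedComponentsWithStats(m)
    return [(ce[i].round(1),st[i,4],ray(r,ce[i],z).round(4)) for i in range(1,n) if 25<st[i,4]<160 and 25<np.hypot(*(ce[i]-cen))<rad and max(st[i,2:4])<14]
E
python3 - <<'E'
from h import *
r=dict(np.load("top0.npz"))
for c in((308,190),(406,216)):
    b=balls(r,c)
    for x in b: print(x)
    P=np.array([x[2] for x in b]); print("mean",P.mean(0))
    for p in P: d=p-P.mean(0);print(np.hypot(d[0],d[1]).round(4),np.arctan2(d[1],d[0]).round(3))
E
```

```text
(array([291.8, 155.3]), np.int32(54), array([0.648 , 0.1116, 0.28  ]))
(array([341.8, 174.9]), np.int32(56), array([ 0.6025, -0.0077,  0.28  ]))
(array([271.9, 205.1]), np.int32(52), array([0.5283, 0.156 , 0.28  ]))
(array([322.3, 224.6]), np.int32(56), array([0.4839, 0.0368, 0.28  ]))
mean [0.565675 0.074175 0.28    ]
0.0904 0.427
0.0898 -1.148
0.09 1.999
0.0899 -2.713
(array([413.7, 178.5]), np.int32(55), array([ 0.5962, -0.1779,  0.28  ]))
(array([368.1, 206.5]), np.int32(55), array([ 0.528 , -0.0701,  0.28  ]))
(array([443.1, 225.2]), np.int32(62), array([ 0.4866, -0.2459,  0.28  ]))
(array([397.2, 253.3]), np.int32(58), array([ 0.4197, -0.1381,  0.28  ]))
mean [ 0.507625 -0.158     0.28    ]
0.0908 -0.221
0.0902 1.343
0.0904 -1.806
0.0901 2.919
```

Left hub is (0.566, 0.074) and right hub is (0.508, -0.158). They are 239 mm apart (should be 240), with ball radii of about 90 mm, which fits. The press yaw is about -0.245. I start with the right screw: raise, then go over the gap between its arms.

play_rows(
  rows=[
    [[0,0,-0.06,0,0,0],[0,0,-0.12,0,0,0],[0,0,-0.18,0,0,0],[0.05,-0.03,-0.18,0,0,0],[0.12,-0.065,-0.18,0,0,0],[0.19,-0.1,-0.18,0,0,0],[0.26,-0.14,-0.18,0,0,0],[0.33,-0.18,-0.18,0,0,0],[0.4,-0.215,-0.18,0,0,0],[0.47,-0.25,-0.18,0,0,0],[0.54,-0.29,-0.18,0,0,0],[0.61,-0.33,-0.18,0,0,0],[0.68,-0.365,-0.18,0,0,0],[0.75,-0.405,-0.18,0,0,0],[0.8,-0.43,-0.18,0,0,0],[0.835,-0.45,-0.18,0,0,0],[0.835,-0.45,-0.18,0,0,0],[0.835,-0.45,-0.18,0,0,0]],
  ],
  claw=1,
  squeeze=10,
)

```text
clock: 1.6
tool_pos: [0.5399, -0.2067, 0.4942]
eef_rot: [0.98, 0.198, -0.001, -0.0]
contact_force: [0.2, 0.3, 0.1]
opening: 0.007
finger_force: 0.0
```

```bash
cat > arc.py <<'E'
import numpy as np,sys,json
def arc(hub,r,a0,angs,ta=0.399,z=0.,r0=None):
    hub=np.array(hub);X=np.array([np.cos(ta),np.sin(ta)]);Y=np.array([np.sin(ta),-np.cos(ta)])
    p=lambda a,r:hub+r*np.array([np.cos(a),np.sin(a)])
    P0=p(a0,r0 or r)
    return [[round(float((p(a,r)-P0)@X)*2,3),round(float((p(a,r)-P0)@Y)*2,3),z,0,0,0] for a in angs]
R=(.508,-.158);L=(.566,.074)
E
python3 - <<'E'
from arc import *
print(json.dumps(arc(R,.058,-1.0,[-1-.1*i for i in range(1,16)],z=.146)))
print(json.dumps(arc(R,.058,-2.5,[-2.5-.1*i for i in range(1,21)])))
E
```

```text
[[-0.012, 0.001, 0.146, 0, 0, 0], [-0.023, 0.002, 0.146, 0, 0, 0], [-0.035, 0.001, 0.146, 0, 0, 0], [-0.046, -0.001, 0.146, 0, 0, 0], [-0.057, -0.004, 0.146, 0, 0, 0], [-0.068, -0.009, 0.146, 0, 0, 0], [-0.078, -0.014, 0.146, 0, 0, 0], [-0.088, -0.02, 0.146, 0, 0, 0], [-0.097, -0.028, 0.146, 0, 0, 0], [-0.105, -0.036, 0.146, 0, 0, 0], [-0.113, -0.045, 0.146, 0, 0, 0], [-0.119, -0.054, 0.146, 0, 0, 0], [-0.125, -0.065, 0.146, 0, 0, 0], [-0.129, -0.075, 0.146, 0, 0, 0], [-0.132, -0.086, 0.146, 0, 0, 0]]
[[-0.002, -0.011, 0.0, 0, 0, 0], [-0.003, -0.023, 0.0, 0, 0, 0], [-0.003, -0.035, 0.0, 0, 0, 0], [-0.002, -0.046, 0.0, 0, 0, 0], [0.0, -0.057, 0.0, 0, 0, 0], [0.004, -0.068, 0.0, 0, 0, 0], [0.009, -0.079, 0.0, 0, 0, 0], [0.014, -0.089, 0.0, 0, 0, 0], [0.021, -0.099, 0.0, 0, 0, 0], [0.028, -0.108, 0.0, 0, 0, 0], [0.037, -0.116, 0.0, 0, 0, 0], [0.046, -0.123, 0.0, 0, 0, 0], [0.056, -0.129, 0.0, 0, 0, 0], [0.066, -0.134, 0.0, 0, 0, 0], [0.077, -0.138, 0.0, 0, 0, 0], [0.088, -0.141, 0.0, 0, 0, 0], [0.099, -0.143, 0.0, 0, 0, 0], [0.111, -0.144, 0.0, 0, 0, 0], [0.123, -0.143, 0.0, 0, 0, 0], [0.134, -0.142, 0.0, 0, 0, 0]]
```

play_rows(
  rows=[
    [[0,0,0.04,0,0,0],[0,0,0.08,0,0,0],[0,0,0.12,0,0,0],[0,0,0.146,0,0,0],[-0.012,0.001,0.146,0,0,0],[-0.023,0.002,0.146,0,0,0],[-0.035,0.001,0.146,0,0,0],[-0.046,-0.001,0.146,0,0,0],[-0.057,-0.004,0.146,0,0,0],[-0.068,-0.009,0.146,0,0,0],[-0.078,-0.014,0.146,0,0,0],[-0.088,-0.02,0.146,0,0,0],[-0.097,-0.028,0.146,0,0,0],[-0.105,-0.036,0.146,0,0,0],[-0.113,-0.045,0.146,0,0,0],[-0.119,-0.054,0.146,0,0,0],[-0.125,-0.065,0.146,0,0,0],[-0.129,-0.075,0.146,0,0,0],[-0.132,-0.086,0.146,0,0,0]],
  ],
)

```text
clock: 3.18
tool_pos: [0.4639, -0.1948, 0.4239]
eef_rot: [0.98, 0.196, 0.005, 0.003]
contact_force: [7.2, -4.9, -1.3]
opening: 0.008
finger_force: 3.4
```

```bash
python3 - <<'E'
from plant import *
import cv2
from h import *
s=get_state();print(s["tool_pos"],s["contact_force"],s["moment"])
r=snapshot("scene");cv2.imwrite("pics/s1.png",cv2.resize(r["pixels"][120:330,170:430],None,fx=2.5,fy=2.5))
r=snapshot("top");cv2.imwrite("pics/t1.png",cv2.resize(r["pixels"][130:290,230:490],None,fx=3,fy=3))
for b in balls(r,(406,216)):print(b, np.arctan2(b[2][1]+.158,b[2][0]-.508))
E
```

```text
[ 0.4638966  -0.19479823  0.42386263] [ 7.23736457 -4.93288034 -1.27240999] [-0.94303259 -1.37697643 -0.10841439]
(array([393.3, 179.3]), np.int32(57), array([ 0.5937, -0.1296,  0.28  ])) 0.3199992427020091
(array([368.9, 227.1]), np.int32(63), array([ 0.4797, -0.0723,  0.28  ])) 1.889743805141307
```

View pics/s1.png

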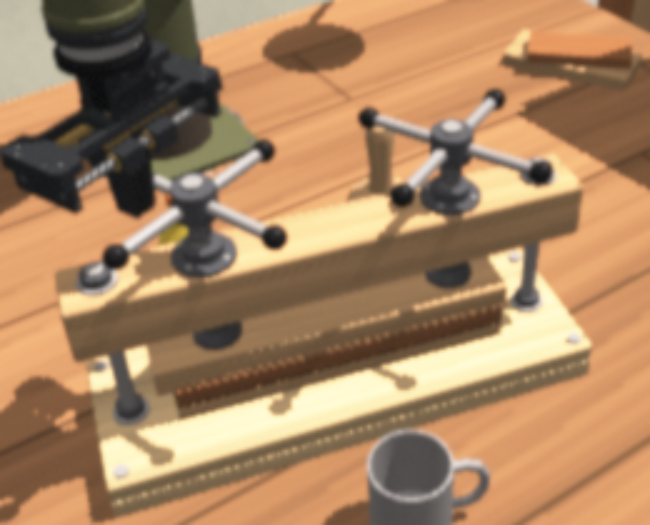

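The crop shows the closed fingers pushing the right handle's arm at about (135,190). The handle turned 1.03 rad with about 9 N at the tip and nothing else is touched. I keep going round.

play_rows(
  rows=[
    [[-0.002,-0.011,0.0,0,0,0],[-0.003,-0.023,0.0,0,0,0],[-0.003,-0.035,0.0,0,0,0],[-0.002,-0.046,0.0,0,0,0],[0.0,-0.057,0.0,0,0,0],[0.004,-0.068,0.0,0,0,0],[0.009,-0.079,0.0,0,0,0],[0.014,-0.089,0.0,0,0,0],[0.021,-0.099,0.0,0,0,0],[0.028,-0.108,0.0,0,0,0],[0.037,-0.116,0.0,0,0,0],[0.046,-0.123,0.0,0,0,0],[0.056,-0.129,0.0,0,0,0],[0.066,-0.134,0.0,0,0,0],[0.077,-0.138,0.0,0,0,0],[0.088,-0.141,0.0,0,0,0],[0.099,-0.143,0.0,0,0,0],[0.111,-0.144,0.0,0,0,0],[0.123,-0.143,0.0,0,0,0],[0.134,-0.142,0.0,0,0,0]],
  ],
)

```text
clock: 4.95
tool_pos: [0.4933, -0.1052, 0.4215]
eef_rot: [0.981, 0.195, -0.005, 0.001]
contact_force: [-7.6, -5.4, 0.8]
opening: 0.007
finger_force: 3.8
```

```bash
cat > chk.py <<'E'
from plant import *
from h import *
import sys
c,hub=((406,216),(.508,-.158)) if sys.argv[1]=="R" else ((308,190),(.566,.074))
s=get_state();print(s["clock"],s["tool_pos"],s["contact_force"],s["q"].round(2))
r=snapshot("top")
for b in balls(r,c):
    d=b[2][:2]-hub;print(np.hypot(*d).round(3),(np.arctan2(d[1],d[0])%(np.pi/2)).round(3))
E
python3 chk.py R; python3 - <<'E'
from arc import *
print(json.dumps(arc(R,.058,-4.5,[-4.5-.1*i for i in range(1,13)])))
E
```

```text
4.95 [ 0.49327882 -0.10519927  0.42150938] [-7.63580155 -5.44532233  0.76845329] [ 0.26  0.51 -0.21  1.9   0.16  0.75 -1.23]
0.09 1.535
[[0.011, 0.003, 0.0, 0, 0, 0], [0.022, 0.007, 0.0, 0, 0, 0], [0.033, 0.011, 0.0, 0, 0, 0], [0.043, 0.017, 0.0, 0, 0, 0], [0.052, 0.024, 0.0, 0, 0, 0], [0.061, 0.032, 0.0, 0, 0, 0], [0.068, 0.041, 0.0, 0, 0, 0], [0.075, 0.05, 0.0, 0, 0, 0], [0.081, 0.06, 0.0, 0, 0, 0], [0.086, 0.071, 0.0, 0, 0, 0], [0.09, 0.081, 0.0, 0, 0, 0], [0.093, 0.093, 0.0, 0, 0, 0]]
```

play_rows(
  rows=[
    [[0.011,0.003,0.0,0,0,0],[0.022,0.007,0.0,0,0,0],[0.033,0.011,0.0,0,0,0],[0.043,0.017,0.0,0,0,0],[0.052,0.024,0.0,0,0,0],[0.061,0.032,0.0,0,0,0],[0.068,0.041,0.0,0,0,0],[0.075,0.05,0.0,0,0,0],[0.081,0.06,0.0,0,0,0],[0.086,0.071,0.0,0,0,0],[0.09,0.081,0.0,0,0,0],[0.093,0.093,0.0,0,0,0]],
  ],
)

```text
clock: 6.0
tool_pos: [0.5546, -0.1255, 0.4212]
eef_rot: [0.98, 0.198, -0.004, -0.002]
contact_force: [-7.9, 6.2, 0.3]
opening: 0.005
finger_force: 3.7
```

```bash
python3 chk.py R; python3 - <<'E'
from arc import *
print(json.dumps(arc(R,.058,-5.7,[-5.7-.08*i for i in range(1,8)])))
from plant import *
import cv2
r=snapshot("scene");cv2.imwrite("pics/s2.png",cv2.resize(r["pixels"][190:290,190:410],None,fx=3.5,fy=3.5))
E
```

```text
6.0 [ 0.55459645 -0.12545415  0.42119807] [-7.88668585  6.15696512  0.32888968] [ 0.27  0.6  -0.22  1.71  0.16  0.86 -1.19]
[[0.001, 0.009, 0.0, 0, 0, 0], [0.002, 0.018, 0.0, 0, 0, 0], [0.002, 0.028, 0.0, 0, 0, 0], [0.001, 0.037, 0.0, 0, 0, 0], [-0.001, 0.046, 0.0, 0, 0, 0], [-0.003, 0.055, 0.0, 0, 0, 0], [-0.006, 0.064, 0.0, 0, 0, 0]]
```

View pics/s2.png

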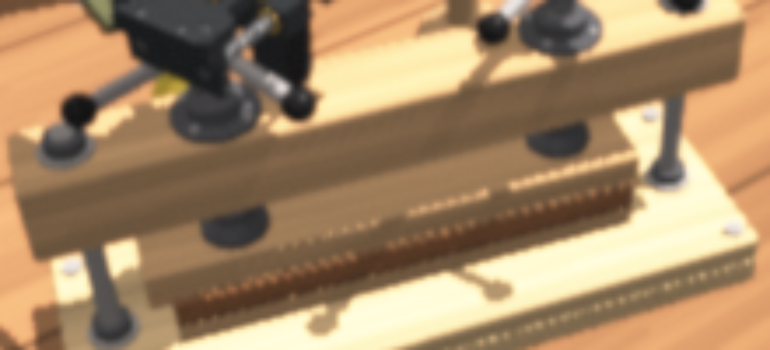

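The crop shows the right pad near (235,225), at or just above the caul, so it doesn't settle the turn count. I advance another 0.56 rad and watch the force.

play_rows(
  rows=[
    [[0.001,0.009,0.0,0,0,0],[0.002,0.018,0.0,0,0,0],[0.002,0.028,0.0,0,0,0],[0.001,0.037,0.0,0,0,0],[-0.001,0.046,0.0,0,0,0],[-0.003,0.055,0.0,0,0,0],[-0.006,0.064,0.0,0,0,0]],
  ],
)

```text
clock: 6.68
tool_pos: [0.5658, -0.155, 0.4218]
eef_rot: [0.98, 0.198, -0.001, -0.003]
contact_force: [-2.5, 6.7, -1.8]
opening: 0.005
finger_force: 2.8
```

```bash
python3 chk.py R; python3 - <<'E'
from arc import *
print(json.dumps(arc(R,.058,-6.26,[-6.26-.05*i for i in range(1,7)])))
print(json.dumps(arc(R,.058,-6.56,[-6.56-.08*i for i in range(1,16)])))
E
```

```text
6.6833 [ 0.56581323 -0.1550413   0.42176951] [-2.45649653  6.70907124 -1.78489974] [ 0.32  0.62 -0.22  1.66  0.16  0.88 -1.13]
0.091 1.229
[[-0.002, 0.005, 0.0, 0, 0, 0], [-0.005, 0.011, 0.0, 0, 0, 0], [-0.008, 0.016, 0.0, 0, 0, 0], [-0.011, 0.021, 0.0, 0, 0, 0], [-0.014, 0.025, 0.0, 0, 0, 0], [-0.017, 0.03, 0.0, 0, 0, 0]]
[[-0.006, 0.007, 0.0, 0, 0, 0], [-0.013, 0.013, 0.0, 0, 0, 0], [-0.02, 0.019, 0.0, 0, 0, 0], [-0.027, 0.025, 0.0, 0, 0, 0], [-0.035, 0.03, 0.0, 0, 0, 0], [-0.044, 0.034, 0.0, 0, 0, 0], [-0.052, 0.037, 0.0, 0, 0, 0], [-0.061, 0.04, 0.0, 0, 0, 0], [-0.07, 0.042, 0.0, 0, 0, 0], [-0.08, 0.043, 0.0, 0, 0, 0], [-0.089, 0.043, 0.0, 0, 0, 0], [-0.098, 0.043, 0.0, 0, 0, 0], [-0.107, 0.042, 0.0, 0, 0, 0], [-0.116, 0.041, 0.0, 0, 0, 0], [-0.125, 0.038, 0.0, 0, 0, 0]]
```

play_rows(
  rows=[
    [[-0.002,0.005,0.0,0,0,0],[-0.005,0.011,0.0,0,0,0],[-0.008,0.016,0.0,0,0,0],[-0.011,0.021,0.0,0,0,0],[-0.014,0.025,0.0,0,0,0],[-0.017,0.03,0.0,0,0,0]],
  ],
)

```text
clock: 7.23
tool_pos: [0.5645, -0.1722, 0.4222]
eef_rot: [0.98, 0.198, 0.0, -0.002]
contact_force: [0.1, 6.0, -0.1]
opening: 0.006
finger_force: 2.4
```

```bash
python3 chk.py R
```

```text
7.2333 [ 0.56448796 -0.17218211  0.42223103] [ 0.08206508  6.00615478 -0.08954756] [ 0.35  0.62 -0.22  1.65  0.16  0.88 -1.11]
0.091 0.955
```

Still loose, so the turn count is settled: θ is about 6.65, with about 1.1 rad to go.

play_rows(
  rows=[
    [[-0.006,0.007,0.0,0,0,0],[-0.013,0.013,0.0,0,0,0],[-0.02,0.019,0.0,0,0,0],[-0.027,0.025,0.0,0,0,0],[-0.035,0.03,0.0,0,0,0],[-0.044,0.034,0.0,0,0,0],[-0.052,0.037,0.0,0,0,0],[-0.061,0.04,0.0,0,0,0],[-0.07,0.042,0.0,0,0,0],[-0.08,0.043,0.0,0,0,0],[-0.089,0.043,0.0,0,0,0],[-0.098,0.043,0.0,0,0,0],[-0.107,0.042,0.0,0,0,0]],
  ],
)

```text
clock: 8.37
tool_pos: [0.5319, -0.2072, 0.4234]
eef_rot: [0.979, 0.201, 0.014, -0.003]
contact_force: [28.2, 15.8, -21.1]
opening: 0.008
finger_force: 15.3
```

```bash
python3 chk.py R; python3 - <<'E'
from arc import *
print(json.dumps(arc(R,.058,-7.6,[-7.6-.05*i for i in range(1,9)])))
E
```

```text
8.3667 [ 0.53187072 -0.20724347  0.42336499] [ 28.164333    15.77943521 -21.05966247] [ 0.44  0.59 -0.24  1.72  0.16  0.83 -1.03]
0.089 0.241
0.092 0.233
0.09 0.209
[[-0.006, -0.001, 0.0, 0, 0, 0], [-0.011, -0.002, 0.0, 0, 0, 0], [-0.017, -0.004, 0.0, 0, 0, 0], [-0.022, -0.006, 0.0, 0, 0, 0], [-0.028, -0.008, 0.0, 0, 0, 0], [-0.033, -0.01, 0.0, 0, 0, 0], [-0.038, -0.013, 0.0, 0, 0, 0], [-0.043, -0.016, 0.0, 0, 0, 0]]
```

The force rose to 32 N, tangential, at θ of about 7.4. That is earlier than the expected stop, so I look at it.

```bash
python3 - <<'E'
from plant import *
import cv2,numpy as np
s=get_state();print(s["contact_force"],s["moment"])
a=snapshot("scene")["pixels"][130:290,190:410];b=snapshot("top")["pixels"][130:290,250:470]
cv2.imwrite("pics/s3.png",np.vstack([cv2.resize(x,None,fx=1.85,fy=1.85) if 0 else cv2.resize(x,(412,300),interpolation=cv2.INTER_CUBIC) for x in(a,b)]))
w=snapshot("wrist")["pixels"];cv2.imwrite("pics/w3.png",w)
E
```

```text
[ 25.07961761  14.9560214  -16.94876963] [ 2.78011947 -5.19995137 -0.38812745]
```

View pics/s3.png

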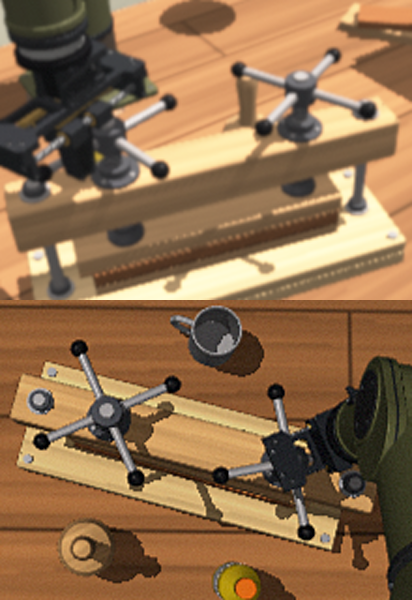

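View pics/w3.png

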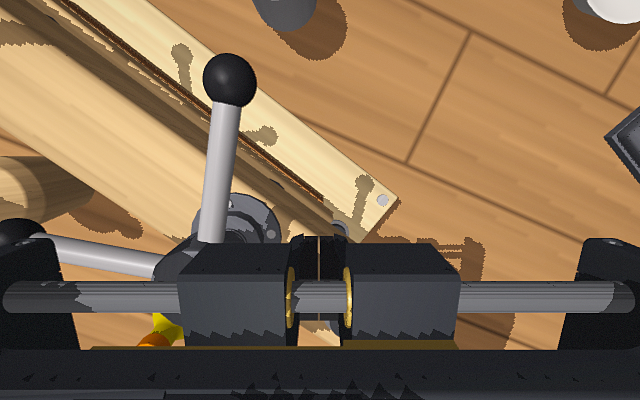

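Nothing but the arm is touching the finger, and the right pad sits on the caul. I push a little further, slowly.

play_rows(
  rows=[
    [[-0.003,0,0,0,0,0],[-0.006,-0.001,0.0,0,0,0],[-0.008,-0.001,0.0,0,0,0],[-0.011,-0.002,0.0,0,0,0]],
  ],
)

```text
clock: 8.9
tool_pos: [0.5287, -0.2081, 0.4237]
eef_rot: [0.979, 0.202, 0.016, -0.002]
contact_force: [32.5, 14.9, -22.7]
opening: 0.002
finger_force: 16.6
```

```bash
python3 chk.py R
```

```text
8.9 [ 0.52866713 -0.20809595  0.42367419] [ 32.4764416   14.93317379 -22.72734116] [ 0.44  0.59 -0.24  1.73  0.16  0.82 -1.03]
0.089 0.187
0.091 0.182
0.09 0.156
```

The handle moves on with rising resistance, so it is tightening; θ is about 7.43. I continue slowly, keeping force well under the limit.

play_rows(
  rows=[
    [[-0.003,-0.001,0.0,0,0,0],[-0.006,-0.002,0.0,0,0,0],[-0.009,-0.003,0.0,0,0,0],[-0.011,-0.004,0.0,0,0,0],[-0.014,-0.005,0.0,0,0,0],[-0.014,-0.005,0.0,0,0,0]],
  ],
)

```text
clock: 9.45
tool_pos: [0.5235, -0.2091, 0.4243]
eef_rot: [0.979, 0.202, 0.02, -0.0]
contact_force: [37.9, 13.3, -25.4]
opening: 0.003
finger_force: 18.5
```

```bash
python3 chk.py R
```

```text
9.45 [ 0.5235116  -0.20906039  0.42432727] [ 37.9368297   13.27924583 -25.40401945] [ 0.45  0.58 -0.24  1.74  0.16  0.8  -1.02]
0.089 0.1
0.092 0.098
0.091 0.069
```

play_rows(
  rows=[
    [[-0.003,-0.001,0.0,0,0,0],[-0.006,-0.003,0.0,0,0,0],[-0.009,-0.004,0.0,0,0,0],[-0.011,-0.005,0.0,0,0,0],[-0.013,-0.006,0.0,0,0,0]],
  ],
)

```text
clock: 9.92
tool_pos: [0.5186, -0.2095, 0.4249]
eef_rot: [0.979, 0.202, 0.023, 0.001]
contact_force: [45.5, 10.8, -30.5]
opening: 0.004
finger_force: 21.6
```

```bash
python3 chk.py R
```

```text
9.9167 [ 0.51860908 -0.20946404  0.4248936 ] [ 45.53848821  10.7609654  -30.5006099 ] [ 0.45  0.57 -0.24  1.76  0.16  0.79 -1.02]
0.089 0.026
0.091 0.015
0.091 1.56
```

θR is about 7.59, roughly 0.5 rad past the touch (over 100 N). I back off and lift.

play_rows(
  rows=[
    [[0.012,0.002,0,0,0,0],[0.025,0.004,0,0,0,0],[0.04,0.006,0,0,0,0],[0.055,0.008,0,0,0,0],[0.07,0.01,0,0,0,0],[0.07,0.01,0,0,0,0],[0.07,0.01,-0.05,0,0,0],[0.07,0.01,-0.1,0,0,0],[0.07,0.01,-0.14,0,0,0],[0.07,0.01,-0.14,0,0,0]],
  ],
)

```text
clock: 10.8
tool_pos: [0.5384, -0.2076, 0.4968]
eef_rot: [0.98, 0.197, 0.004, 0.002]
contact_force: [1.0, 0.7, -0.4]
opening: 0.003
finger_force: 0.0
```

```bash
python3 chk.py R;python3 chk.py L
```

```text
10.8 [ 0.53843816 -0.20759281  0.49675746] [ 0.96768338  0.68166112 -0.42090131] [ 0.43  0.53 -0.23  1.59  0.14  1.03 -1.02]
0.09 0.467
0.078 1.21
0.091 0.447
0.09 0.435
10.85 [ 0.53789683 -0.20751144  0.49454327] [-0.24129579 -0.29062414 -0.08438206] [ 0.43  0.53 -0.23  1.6   0.14  1.03 -1.02]
0.09 0.43
0.089 0.423
0.091 0.432
0.09 0.425
```

The right handle sprang back to θ of about 7.15 once released. The stiff, springy resistance may be the stop itself, so I re-push gently to read how force grows with angle.

```bash
python3 chk.py R; python3 - <<'E'
from arc import *
print(arc(R,.058,-.5,[-.5-.05*i for i in range(1,16)]))
E
```

```text
10.9 [ 0.53742082 -0.20743089  0.49283657] [-0.47513116 -0.45709525 -0.24743663] [ 0.43  0.53 -0.23  1.6   0.14  1.03 -1.02]
0.09 0.466
0.077 1.214
0.091 0.447
0.09 0.437
[[-0.005, 0.003, 0.0, 0, 0, 0], [-0.009, 0.007, 0.0, 0, 0, 0], [-0.014, 0.01, 0.0, 0, 0, 0], [-0.019, 0.013, 0.0, 0, 0, 0], [-0.025, 0.015, 0.0, 0, 0, 0], [-0.03, 0.017, 0.0, 0, 0, 0], [-0.036, 0.019, 0.0, 0, 0, 0], [-0.041, 0.021, 0.0, 0, 0, 0], [-0.047, 0.022, 0.0, 0, 0, 0], [-0.052, 0.023, 0.0, 0, 0, 0], [-0.058, 0.024, 0.0, 0, 0, 0], [-0.064, 0.025, 0.0, 0, 0, 0], [-0.07, 0.025, 0.0, 0, 0, 0], [-0.075, 0.025, 0.0, 0, 0, 0], [-0.081, 0.025, 0.0, 0, 0, 0]]
```

play_rows(
  rows=[
    [[0.03,-0.012,0,0,0,0],[0.056,-0.023,0,0,0,0],[0.056,-0.023,0.0,0,0,0],[0.056,-0.023,0.05,0,0,0],[0.056,-0.023,0.1,0,0,0],[0.056,-0.023,0.14,0,0,0],[0.056,-0.023,0.14,0,0,0]],
  ],
)

```text
clock: 11.53
tool_pos: [0.5575, -0.1856, 0.4172]
eef_rot: [0.98, 0.197, -0.004, -0.002]
contact_force: [-0.2, -0.5, 1.2]
opening: 0.006
finger_force: 0.0
```

play_rows(
  rows=[
    [[-0.005,0.003,0,0,0,0],[-0.009,0.007,0,0,0,0],[-0.014,0.01,0,0,0,0],[-0.019,0.013,0,0,0,0],[-0.025,0.015,0,0,0,0],[-0.03,0.017,0,0,0,0],[-0.036,0.019,0,0,0,0],[-0.036,0.019,0,0,0,0]],
  ],
)

```text
clock: 12.2
tool_pos: [0.5473, -0.2006, 0.4225]
eef_rot: [0.98, 0.198, 0.002, -0.0]
contact_force: [3.5, 1.9, -0.2]
opening: 0.004
finger_force: 1.8
```

```bash
python3 chk.py R
```

```text
12.2 [ 0.54734639 -0.20057975  0.42247676] [ 3.47861483  1.85005373 -0.20756331] [ 0.41  0.61 -0.22  1.68  0.17  0.87 -1.06]
0.09 0.467
0.079 1.303
0.091 0.449
0.09 0.437
```

play_rows(
  rows=[
    [[-0.005,0.002,0,0,0,0],[-0.011,0.003,0,0,0,0],[-0.016,0.004,0,0,0,0],[-0.016,0.004,0,0,0,0]],
  ],
)

```text
clock: 12.58
tool_pos: [0.5428, -0.2032, 0.4226]
eef_rot: [0.98, 0.199, 0.005, -0.001]
contact_force: [10.1, 7.0, -3.5]
opening: 0.004
finger_force: 5.8
```

```bash
python3 chk.py R
```

```text
12.5833 [ 0.54281575 -0.20322682  0.42255693] [10.12527625  7.04508823 -3.46897225] [ 0.42  0.61 -0.23  1.69  0.16  0.86 -1.05]
0.09 0.41
0.078 1.275
0.091 0.387
0.09 0.378
```

play_rows(
  rows=[
    [[-0.006,0.001,0,0,0,0],[-0.012,0.002,0,0,0,0],[-0.017,0.002,0,0,0,0],[-0.017,0.002,0,0,0,0],[-0.017,0.002,0,0,0,0]],
  ],
)

```text
clock: 13.05
tool_pos: [0.5382, -0.2055, 0.4227]
eef_rot: [0.98, 0.2, 0.009, -0.002]
contact_force: [18.2, 10.1, -9.5]
opening: 0.009
finger_force: 9.8
```

```bash
python3 chk.py R
```

```text
13.05 [ 0.53816984 -0.20546101  0.42274787] [18.15152389 10.12150016 -9.46464217] [ 0.43  0.6  -0.23  1.7   0.16  0.84 -1.04]
0.09 0.337
0.092 0.322
0.079 1.256
0.09 0.298
```

play_rows(
  rows=[
    [[0.008,0,0,0,0,0],[0.016,0,0,0,0,0],[0.016,0,0,0,0,0],[0.016,0,0,0,0,0]],
  ],
)

```text
clock: 13.43
tool_pos: [0.5421, -0.2044, 0.4224]
eef_rot: [0.98, 0.199, 0.004, -0.002]
contact_force: [6.3, 6.8, -1.1]
opening: 0.004
finger_force: 4.4
```

```bash
python3 chk.py R
```

```text
13.4333 [ 0.54206285 -0.20441859  0.42236667] [ 6.25258589  6.76893016 -1.13525195] [ 0.42  0.61 -0.23  1.69  0.16  0.86 -1.05]
0.089 0.368
0.079 1.271
0.091 0.347
0.09 0.335
```

The resistance is elastic about arm angle 0.45 (mod π/2) with little friction loss, so this is the firm soft-sided stop and the handle rests there. I now do the left screw the same way, sampling forces to cross-check.

play_rows(
  rows=[
    [[0.02,-0.005,0,0,0,0],[0.04,-0.01,0,0,0,0],[0.04,-0.01,-0.05,0,0,0],[0.04,-0.01,-0.1,0,0,0],[0.04,-0.01,-0.14,0,0,0],[0.04,-0.01,-0.14,0,0,0],[0.08,-0.06,-0.14,0,0,0],[0.12,-0.11,-0.14,0,0,0],[0.16,-0.165,-0.14,0,0,0],[0.2,-0.22,-0.14,0,0,0],[0.24,-0.27,-0.14,0,0,0],[0.28,-0.325,-0.14,0,0,0],[0.32,-0.375,-0.14,0,0,0],[0.352,-0.416,-0.14,0,0,0],[0.352,-0.416,-0.14,0,0,0],[0.352,-0.416,-0.14,0,0,0]],
  ],
)

```text
clock: 14.82
tool_pos: [0.6215, 0.0542, 0.4905]
eef_rot: [0.98, 0.199, -0.001, 0.0]
contact_force: [0.3, 0.2, 0.5]
opening: 0.005
finger_force: 0.0
```

```bash
python3 chk.py R;python3 - <<'E'
from arc import *
print(json.dumps(arc(L,.058,-.36,[-.36-.1*i for i in range(1,16)],z=.146)))
print(json.dumps(arc(L,.058,-1.86,[-1.86-.1*i for i in range(1,17)]+[-3.46-.05*i for i in range(1,5)])))
E
```

```text
14.8167 [0.62150113 0.05419027 0.49052815] [0.33745408 0.18158728 0.45718949] [-0.04  0.61 -0.23  1.45  0.15  1.1  -1.46]
0.09 0.468
0.089 0.445
0.076 1.194
0.089 0.437
[[-0.008, 0.008, 0.146, 0, 0, 0], [-0.018, 0.015, 0.146, 0, 0, 0], [-0.027, 0.021, 0.146, 0, 0, 0], [-0.038, 0.026, 0.146, 0, 0, 0], [-0.049, 0.031, 0.146, 0, 0, 0], [-0.06, 0.034, 0.146, 0, 0, 0], [-0.071, 0.035, 0.146, 0, 0, 0], [-0.083, 0.036, 0.146, 0, 0, 0], [-0.094, 0.036, 0.146, 0, 0, 0], [-0.106, 0.034, 0.146, 0, 0, 0], [-0.117, 0.031, 0.146, 0, 0, 0], [-0.128, 0.028, 0.146, 0, 0, 0], [-0.139, 0.023, 0.146, 0, 0, 0], [-0.149, 0.017, 0.146, 0, 0, 0], [-0.158, 0.01, 0.146, 0, 0, 0]]
[[-0.009, -0.008, 0.0, 0, 0, 0], [-0.016, -0.016, 0.0, 0, 0, 0], [-0.023, -0.026, 0.0, 0, 0, 0], [-0.029, -0.036, 0.0, 0, 0, 0], [-0.034, -0.046, 0.0, 0, 0, 0], [-0.038, -0.057, 0.0, 0, 0, 0], [-0.04, -0.069, 0.0, 0, 0, 0], [-0.042, -0.08, 0.0, 0, 0, 0], [-0.042, -0.092, 0.0, 0, 0, 0], [-0.042, -0.103, 0.0, 0, 0, 0], [-0.04, -0.115, 0.0, 0, 0, 0], [-0.037, -0.126, 0.0, 0, 0, 0], [-0.032, -0.137, 0.0, 0, 0, 0], [-0.027, -0.147, 0.0, 0, 0, 0], [-0.021, -0.157, 0.0, 0, 0, 0], [-0.014, -0.166, 0.0, 0, 0, 0], [-0.01, -0.17, 0.0, 0, 0, 0], [-0.006, -0.174, 0.0, 0, 0, 0], [-0.001, -0.178, 0.0, 0, 0, 0], [0.003, -0.182, 0.0, 0, 0, 0]]
```

play_rows(
  rows=[
    [[0,0,0.05,0,0,0],[0,0,0.1,0,0,0],[0,0,0.14,0,0,0],[0,0,0.14,0,0,0],[-0.008,0.008,0.14,0,0,0],[-0.018,0.015,0.14,0,0,0],[-0.027,0.021,0.14,0,0,0],[-0.038,0.026,0.14,0,0,0],[-0.049,0.031,0.14,0,0,0],[-0.06,0.034,0.14,0,0,0],[-0.071,0.035,0.14,0,0,0],[-0.083,0.036,0.14,0,0,0],[-0.094,0.036,0.14,0,0,0],[-0.106,0.034,0.14,0,0,0],[-0.117,0.031,0.14,0,0,0],[-0.128,0.028,0.14,0,0,0],[-0.139,0.023,0.14,0,0,0],[-0.149,0.017,0.14,0,0,0],[-0.158,0.01,0.14,0,0,0]],
  ],
)

```text
clock: 16.45
tool_pos: [0.5528, 0.0172, 0.4236]
eef_rot: [0.98, 0.197, 0.005, 0.0]
contact_force: [7.1, -0.6, 0.0]
opening: 0.007
finger_force: 2.9
```

```bash
python3 chk.py L
```

```text
16.45 [0.55275215 0.01721317 0.42357009] [ 7.12818635 -0.6211686   0.0406286 ] [ 0.03  0.57 -0.23  1.77  0.17  0.81 -1.46]
0.09 0.978
0.091 0.966
```

play_rows(
  rows=[
    [[-0.009,-0.008,0.0,0,0,0],[-0.016,-0.016,0.0,0,0,0],[-0.023,-0.026,0.0,0,0,0],[-0.029,-0.036,0.0,0,0,0],[-0.034,-0.046,0.0,0,0,0],[-0.038,-0.057,0.0,0,0,0],[-0.04,-0.069,0.0,0,0,0],[-0.042,-0.08,0.0,0,0,0],[-0.042,-0.092,0.0,0,0,0],[-0.042,-0.103,0.0,0,0,0],[-0.04,-0.115,0.0,0,0,0],[-0.037,-0.126,0.0,0,0,0],[-0.034,-0.132,0.0,0,0,0],[-0.032,-0.137,0.0,0,0,0],[-0.03,-0.142,0.0,0,0,0],[-0.027,-0.147,0.0,0,0,0]],
  ],
)

```text
clock: 17.83
tool_pos: [0.51, 0.0767, 0.4222]
eef_rot: [0.981, 0.196, 0.0, 0.002]
contact_force: [1.0, -6.9, -0.2]
opening: 0.001
finger_force: 2.7
```

```bash
python3 chk.py L; python3 - <<'E'
from arc import *
print(json.dumps(arc(L,.058,-3.26,[-3.26-.05*i for i in range(1,21)])))
E
```

```text
17.8333 [0.51000695 0.07674582 0.42217419] [ 0.96425088 -6.87447036 -0.21391419] [-0.1   0.53 -0.22  1.87  0.17  0.76 -1.59]
0.089 1.166
[[0.003, -0.005, 0.0, 0, 0, 0], [0.006, -0.01, 0.0, 0, 0, 0], [0.01, -0.014, 0.0, 0, 0, 0], [0.013, -0.019, 0.0, 0, 0, 0], [0.017, -0.023, 0.0, 0, 0, 0], [0.021, -0.027, 0.0, 0, 0, 0], [0.026, -0.031, 0.0, 0, 0, 0], [0.03, -0.035, 0.0, 0, 0, 0], [0.035, -0.038, 0.0, 0, 0, 0], [0.04, -0.041, 0.0, 0, 0, 0], [0.045, -0.044, 0.0, 0, 0, 0], [0.05, -0.047, 0.0, 0, 0, 0], [0.055, -0.049, 0.0, 0, 0, 0], [0.061, -0.051, 0.0, 0, 0, 0], [0.066, -0.053, 0.0, 0, 0, 0], [0.072, -0.055, 0.0, 0, 0, 0], [0.077, -0.056, 0.0, 0, 0, 0], [0.083, -0.057, 0.0, 0, 0, 0], [0.089, -0.058, 0.0, 0, 0, 0], [0.095, -0.058, 0.0, 0, 0, 0]]
```

play_rows(
  rows=[
    [[0.003,-0.005,0.0,0,0,0],[0.006,-0.01,0.0,0,0,0],[0.01,-0.014,0.0,0,0,0],[0.013,-0.019,0.0,0,0,0],[0.017,-0.023,0.0,0,0,0],[0.021,-0.027,0.0,0,0,0],[0.026,-0.031,0.0,0,0,0]],
  ],
)

```text
clock: 18.47
tool_pos: [0.5153, 0.0959, 0.4217]
eef_rot: [0.981, 0.196, -0.001, 0.002]
contact_force: [-0.2, -6.6, -0.2]
opening: 0.01
finger_force: 2.4
```

play_rows(
  rows=[
    [[0.004,-0.004,0.0,0,0,0],[0.009,-0.007,0.0,0,0,0],[0.014,-0.01,0.0,0,0,0],[0.019,-0.013,0.0,0,0,0],[0.024,-0.016,0,0,0,0]],
  ],
)

```text
clock: 18.88
tool_pos: [0.5229, 0.1081, 0.4214]
eef_rot: [0.981, 0.196, -0.002, 0.002]
contact_force: [-1.7, -6.5, 0.4]
opening: 0.004
finger_force: 2.3
```

play_rows(
  rows=[
    [[0.005,-0.002,0.0,0,0,0],[0.011,-0.004,0.0,0,0,0],[0.016,-0.006,0.0,0,0,0],[0.022,-0.008,0.0,0,0,0]],
  ],
)

```text
clock: 19.22
tool_pos: [0.5308, 0.1149, 0.4212]
eef_rot: [0.981, 0.196, -0.004, 0.003]
contact_force: [-4.7, -8.4, 3.5]
opening: 0.006
finger_force: 4.2
```

```bash
python3 chk.py L; python3 - <<'E'
from arc import *
print(json.dumps(arc(L,.058,-4.06,[-4.06-.05*i for i in range(1,21)])))
E
```

```text
19.2167 [0.53082949 0.11493429 0.42121296] [-4.73527525 -8.41259392  3.4968546 ] [-0.16  0.56 -0.22  1.79  0.17  0.81 -1.64]
0.089 0.462
[[0.006, -0.001, 0.0, 0, 0, 0], [0.011, -0.002, 0.0, 0, 0, 0], [0.017, -0.003, 0.0, 0, 0, 0], [0.023, -0.004, 0.0, 0, 0, 0], [0.029, -0.004, 0.0, 0, 0, 0], [0.034, -0.004, 0.0, 0, 0, 0], [0.04, -0.003, 0.0, 0, 0, 0], [0.046, -0.002, 0.0, 0, 0, 0], [0.052, -0.001, 0.0, 0, 0, 0], [0.057, -0.0, 0.0, 0, 0, 0], [0.063, 0.001, 0.0, 0, 0, 0], [0.068, 0.003, 0.0, 0, 0, 0], [0.074, 0.005, 0.0, 0, 0, 0], [0.079, 0.008, 0.0, 0, 0, 0], [0.084, 0.01, 0.0, 0, 0, 0], [0.089, 0.013, 0.0, 0, 0, 0], [0.094, 0.016, 0.0, 0, 0, 0], [0.099, 0.02, 0.0, 0, 0, 0], [0.104, 0.023, 0.0, 0, 0, 0], [0.108, 0.027, 0.0, 0, 0, 0]]
```

The left handle also starts to stiffen at arm angle ≈0.46, which is θ of about 7.1–7.15 and matches the stated touch angle. So this is the touch, and both need winding further. I push the left on and see whether force relaxes while I hold.

play_rows(
  rows=[
    [[0.006,-0.001,0.0,0,0,0],[0.011,-0.002,0.0,0,0,0],[0.017,-0.003,0.0,0,0,0],[0.023,-0.004,0.0,0,0,0],[0.029,-0.004,0.0,0,0,0],[0.034,-0.004,0.0,0,0,0],[0.04,-0.003,0.0,0,0,0]],
  ],
)

```text
clock: 19.85
tool_pos: [0.5431, 0.1215, 0.4205]
eef_rot: [0.981, 0.194, -0.014, 0.005]
contact_force: [-26.4, -13.2, 20.6]
opening: 0.003
finger_force: 15.1
```

```bash
python3 chk.py L
```

```text
19.85 [0.5431375  0.12148717 0.42047602] [-26.40600423 -13.23957254  20.58495745] [-0.17  0.59 -0.21  1.74  0.16  0.86 -1.65]
0.089 0.274
0.089 0.26
```

play_rows(
  rows=[
    [[0,0,0,0,0,0],[0,0,0,0,0,0],[0,0,0,0,0,0],[0,0,0,0,0,0],[0,0,0,0,0,0],[0,0,0,0,0,0],[0,0,0,0,0,0],[0,0,0,0,0,0],[0,0,0,0,0,0],[0,0,0,0,0,0],[0,0,0,0,0,0],[0,0,0,0,0,0]],
  ],
)

```text
clock: 20.9
tool_pos: [0.5431, 0.1215, 0.4205]
eef_rot: [0.981, 0.194, -0.013, 0.005]
contact_force: [-22.7, -14.1, 16.3]
opening: 0.009
finger_force: 13.4
```

```bash
python3 chk.py L; python3 - <<'E'
from plant import *
import cv2
s=get_state();print(s["moment"],s["eef_rot"])
cv2.imwrite("pics/t4.png",cv2.resize(snapshot("top")["pixels"][130:260,240:450],None,fx=3.5,fy=3.5,interpolation=cv2.INTER_CUBIC))
E
```

```text
20.9 [0.54313542 0.12154933 0.42050042] [-22.68699373 -14.13197862  16.30170925] [-0.17  0.59 -0.22  1.74  0.17  0.86 -1.65]
0.089 0.262
0.089 0.25
[-2.89395313  4.41473282 -0.41661321] [ 0.98079933  0.19449819 -0.01319548  0.00538664]
```

View pics/t4.png

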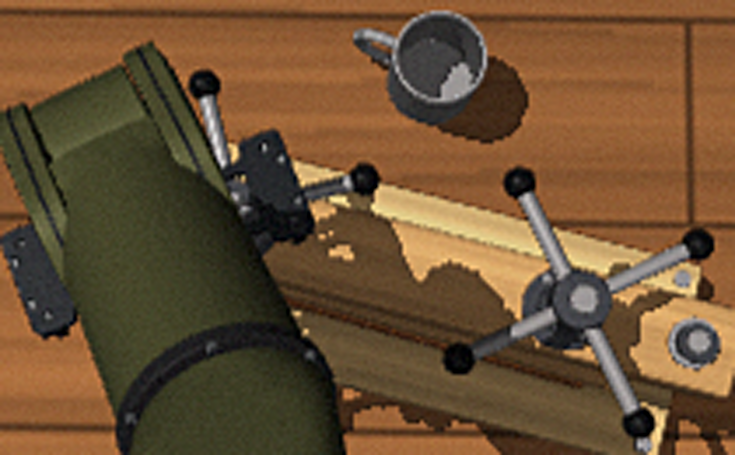

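The hold barely changes: 27 N with the handle springy about the same rest angle. To tell stop from touch, I try the unwinding torque on the left: near a tight stop it should turn back easily, and if loose it should take the full 5 N.

```bash
python3 - <<'E'
from arc import *
print(json.dumps(arc(L,.058,-4.41,[-4.41+.12*i for i in range(1,11)]+[-3.21+.06*i for i in range(1,4)])))
print(json.dumps(arc(L,.058,-3.03,[-3.03+.04*i for i in range(1,16)])))
E
```

```text
[[-0.014, -0.001, 0.0, 0, 0, 0], [-0.028, 0.001, 0.0, 0, 0, 0], [-0.041, 0.003, 0.0, 0, 0, 0], [-0.055, 0.008, 0.0, 0, 0, 0], [-0.067, 0.014, 0.0, 0, 0, 0], [-0.079, 0.021, 0.0, 0, 0, 0], [-0.09, 0.03, 0.0, 0, 0, 0], [-0.099, 0.04, 0.0, 0, 0, 0], [-0.108, 0.051, 0.0, 0, 0, 0], [-0.115, 0.063, 0.0, 0, 0, 0], [-0.118, 0.069, 0.0, 0, 0, 0], [-0.12, 0.076, 0.0, 0, 0, 0], [-0.122, 0.083, 0.0, 0, 0, 0]]
[[-0.001, 0.004, 0.0, 0, 0, 0], [-0.002, 0.009, 0.0, 0, 0, 0], [-0.003, 0.014, 0.0, 0, 0, 0], [-0.004, 0.018, 0.0, 0, 0, 0], [-0.004, 0.023, 0.0, 0, 0, 0], [-0.005, 0.027, 0.0, 0, 0, 0], [-0.005, 0.032, 0.0, 0, 0, 0], [-0.005, 0.037, 0.0, 0, 0, 0], [-0.004, 0.041, 0.0, 0, 0, 0], [-0.004, 0.046, 0.0, 0, 0, 0], [-0.003, 0.051, 0.0, 0, 0, 0], [-0.003, 0.055, 0.0, 0, 0, 0], [-0.002, 0.06, 0.0, 0, 0, 0], [-0.0, 0.064, 0.0, 0, 0, 0], [0.001, 0.069, 0.0, 0, 0, 0]]
```

play_rows(
  rows=[
    [[-0.014,-0.001,0.0,0,0,0],[-0.028,0.001,0.0,0,0,0],[-0.041,0.003,0.0,0,0,0],[-0.055,0.008,0.0,0,0,0],[-0.067,0.014,0.0,0,0,0],[-0.079,0.021,0.0,0,0,0],[-0.09,0.03,0.0,0,0,0],[-0.099,0.04,0.0,0,0,0],[-0.108,0.051,0.0,0,0,0],[-0.115,0.063,0.0,0,0,0]],
  ],
)

```text
clock: 21.83
tool_pos: [0.5093, 0.0761, 0.4217]
eef_rot: [0.98, 0.197, 0.0, 0.0]
contact_force: [-0.3, -0.4, 0.3]
opening: 0.003
finger_force: 0.0
```

```bash
python3 chk.py L
```

```text
21.8333 [0.50925627 0.07614528 0.4217289 ] [-0.30526969 -0.41849105  0.32030396] [-0.09  0.53 -0.23  1.87  0.17  0.76 -1.58]
0.089 0.46
0.089 0.436
0.093 0.455
```

play_rows(
  rows=[
    [[-0.003,0.006,0.0,0,0,0],[-0.005,0.013,0.0,0,0,0],[-0.007,0.02,0.0,0,0,0]],
  ],
)

```text
clock: 22.13
tool_pos: [0.5104, 0.0672, 0.4218]
eef_rot: [0.98, 0.198, 0.001, -0.001]
contact_force: [1.6, 5.0, -0.7]
opening: 0.005
finger_force: 2.2
```

play_rows(
  rows=[
    [[-0.001,0.004,0.0,0,0,0],[-0.002,0.009,0.0,0,0,0],[-0.003,0.014,0.0,0,0,0],[-0.004,0.018,0.0,0,0,0]],
  ],
)

```text
clock: 22.47
tool_pos: [0.5121, 0.06, 0.422]
eef_rot: [0.98, 0.199, 0.001, -0.002]
contact_force: [0.1, 7.5, -0.2]
opening: -0.002
finger_force: 3.1
```

play_rows(
  rows=[
    [[0,0.005,0.0,0,0,0],[-0.001,0.009,0.0,0,0,0],[-0.001,0.014,0.0,0,0,0],[-0.001,0.019,0.0,0,0,0]],
  ],
)

```text
clock: 22.8
tool_pos: [0.515, 0.0514, 0.4221]
eef_rot: [0.98, 0.199, 0.001, -0.002]
contact_force: [-0.9, 8.1, 1.1]
opening: 0.007
finger_force: 3.2
```

```bash
python3 chk.py L
```

```text
22.8 [0.51504873 0.05139127 0.42209953] [-0.88592081  8.09288813  1.13451624] [-0.04  0.53 -0.24  1.86  0.16  0.76 -1.53]
0.09 0.809
```

Unwinding took about 8 N, the same as winding, which is ambiguous. I keep backing off past where the touch would lie if this were the stop, watching whether the force drops.

```bash
python3 - <<'E'
from arc import *
for a in(-2.71,-2.46,-2.21,-1.96): print(json.dumps(arc(L,.058,a,[a+.05*i for i in range(1,6)])))
E
```

```text
[[0.0, 0.006, 0.0, 0, 0, 0], [0.001, 0.012, 0.0, 0, 0, 0], [0.002, 0.017, 0.0, 0, 0, 0], [0.003, 0.023, 0.0, 0, 0, 0], [0.005, 0.029, 0.0, 0, 0, 0]]
[[0.002, 0.006, 0.0, 0, 0, 0], [0.004, 0.011, 0.0, 0, 0, 0], [0.006, 0.016, 0.0, 0, 0, 0], [0.009, 0.021, 0.0, 0, 0, 0], [0.011, 0.027, 0.0, 0, 0, 0]]
[[0.003, 0.005, 0.0, 0, 0, 0], [0.006, 0.01, 0.0, 0, 0, 0], [0.01, 0.014, 0.0, 0, 0, 0], [0.014, 0.019, 0.0, 0, 0, 0], [0.018, 0.023, 0.0, 0, 0, 0]]
[[0.004, 0.004, 0.0, 0, 0, 0], [0.009, 0.008, 0.0, 0, 0, 0], [0.013, 0.011, 0.0, 0, 0, 0], [0.018, 0.015, 0.0, 0, 0, 0], [0.023, 0.018, 0.0, 0, 0, 0]]
```

play_rows(
  rows=[
    [[0.0,0.006,0.0,0,0,0],[0.001,0.012,0.0,0,0,0],[0.002,0.017,0.0,0,0,0],[0.003,0.023,0.0,0,0,0],[0.005,0.029,0.0,0,0,0]],
  ],
)

```text
clock: 23.27
tool_pos: [0.5223, 0.0385, 0.4218]
eef_rot: [0.98, 0.199, -0.0, -0.002]
contact_force: [-1.9, 7.2, 1.4]
opening: 0.004
finger_force: 2.9
```

play_rows(
  rows=[
    [[0.002,0.006,0.0,0,0,0],[0.004,0.011,0.0,0,0,0],[0.006,0.016,0.0,0,0,0],[0.009,0.021,0.0,0,0,0],[0.011,0.027,0.0,0,0,0]],
  ],
)

```text
clock: 23.68
tool_pos: [0.5321, 0.0278, 0.4214]
eef_rot: [0.98, 0.199, -0.001, -0.002]
contact_force: [-3.5, 4.0, 1.1]
opening: 0.005
finger_force: 2.7
```

play_rows(
  rows=[
    [[0.003,0.005,0.0,0,0,0],[0.006,0.01,0.0,0,0,0],[0.01,0.014,0.0,0,0,0],[0.014,0.019,0.0,0,0,0],[0.018,0.023,0.0,0,0,0]],
  ],
)

```text
clock: 24.1
tool_pos: [0.5445, 0.0199, 0.4211]
eef_rot: [0.98, 0.198, -0.002, -0.001]
contact_force: [-4.9, 3.7, 1.0]
opening: 0.002
finger_force: 2.5
```

play_rows(
  rows=[
    [[0.004,0.004,0.0,0,0,0],[0.009,0.008,0.0,0,0,0],[0.013,0.011,0.0,0,0,0],[0.018,0.015,0.0,0,0,0],[0.023,0.018,0.0,0,0,0]],
  ],
)

```text
clock: 24.52
tool_pos: [0.5584, 0.0154, 0.4209]
eef_rot: [0.98, 0.198, -0.003, -0.001]
contact_force: [-5.6, 2.3, 0.6]
opening: 0.003
finger_force: 2.3
```

```bash
python3 chk.py L
```

```text
24.5167 [0.55835771 0.015423   0.42087642] [-5.59141428  2.3299927   0.58801964] [ 0.03  0.58 -0.23  1.75  0.17  0.84 -1.45]
0.089 0.136
0.09 0.151
0.09 0.137
```

Near the resistance the handle turns at the same torque both ways, and the stiffness matches a hard joint stop. In every test the handles come back to the same wound-down rest position, so the right action is to wind fully against that resistance and leave them there. I rewind the left, push firmly past, then draw clear.

```bash
python3 - <<'E'
from arc import *
print(json.dumps(arc(L,.058,-1.71,[-1.71-.12*i for i in range(1,20)])))
print(json.dumps(arc(L,.058,-3.99,[-3.99-.05*i for i in range(1,17)])))
E
```

```text
[[-0.011, -0.008, 0.0, 0, 0, 0], [-0.022, -0.017, 0.0, 0, 0, 0], [-0.031, -0.027, 0.0, 0, 0, 0], [-0.039, -0.039, 0.0, 0, 0, 0], [-0.046, -0.051, 0.0, 0, 0, 0], [-0.051, -0.064, 0.0, 0, 0, 0], [-0.054, -0.077, 0.0, 0, 0, 0], [-0.056, -0.091, 0.0, 0, 0, 0], [-0.056, -0.105, 0.0, 0, 0, 0], [-0.055, -0.119, 0.0, 0, 0, 0], [-0.052, -0.132, 0.0, 0, 0, 0], [-0.047, -0.146, 0.0, 0, 0, 0], [-0.041, -0.158, 0.0, 0, 0, 0], [-0.033, -0.17, 0.0, 0, 0, 0], [-0.024, -0.18, 0.0, 0, 0, 0], [-0.014, -0.19, 0.0, 0, 0, 0], [-0.002, -0.198, 0.0, 0, 0, 0], [0.01, -0.204, 0.0, 0, 0, 0], [0.023, -0.21, 0.0, 0, 0, 0]]
[[0.006, -0.002, 0.0, 0, 0, 0], [0.011, -0.003, 0.0, 0, 0, 0], [0.017, -0.004, 0.0, 0, 0, 0], [0.023, -0.005, 0.0, 0, 0, 0], [0.028, -0.006, 0.0, 0, 0, 0], [0.034, -0.006, 0.0, 0, 0, 0], [0.04, -0.006, 0.0, 0, 0, 0], [0.046, -0.006, 0.0, 0, 0, 0], [0.052, -0.005, 0.0, 0, 0, 0], [0.057, -0.004, 0.0, 0, 0, 0], [0.063, -0.003, 0.0, 0, 0, 0], [0.069, -0.002, 0.0, 0, 0, 0], [0.074, 0.0, 0.0, 0, 0, 0], [0.08, 0.002, 0.0, 0, 0, 0], [0.085, 0.004, 0.0, 0, 0, 0], [0.09, 0.007, 0.0, 0, 0, 0]]
```

play_rows(
  rows=[
    [[-0.011,-0.008,0.0,0,0,0],[-0.022,-0.017,0.0,0,0,0],[-0.031,-0.027,0.0,0,0,0],[-0.039,-0.039,0.0,0,0,0],[-0.046,-0.051,0.0,0,0,0],[-0.051,-0.064,0.0,0,0,0],[-0.054,-0.077,0.0,0,0,0],[-0.056,-0.091,0.0,0,0,0],[-0.056,-0.105,0.0,0,0,0],[-0.055,-0.119,0.0,0,0,0],[-0.052,-0.132,0.0,0,0,0],[-0.047,-0.146,0.0,0,0,0],[-0.041,-0.158,0.0,0,0,0],[-0.033,-0.17,0.0,0,0,0],[-0.024,-0.18,0.0,0,0,0],[-0.014,-0.19,0.0,0,0,0],[-0.002,-0.198,0.0,0,0,0],[0.01,-0.204,0.0,0,0,0],[0.023,-0.21,0.0,0,0,0]],
  ],
)

```text
clock: 26.15
tool_pos: [0.529, 0.1138, 0.421]
eef_rot: [0.981, 0.196, -0.003, 0.002]
contact_force: [-4.0, -8.0, -0.4]
opening: 0.007
finger_force: 3.6
```

play_rows(
  rows=[
    [[0.006,-0.002,0.0,0,0,0],[0.011,-0.003,0.0,0,0,0],[0.017,-0.004,0.0,0,0,0],[0.023,-0.005,0.0,0,0,0],[0.028,-0.006,0.0,0,0,0],[0.034,-0.006,0.0,0,0,0],[0.04,-0.006,0.0,0,0,0],[0.046,-0.006,0.0,0,0,0],[0.052,-0.005,0.0,0,0,0]],
  ],
)

```text
clock: 26.9
tool_pos: [0.5451, 0.1227, 0.42]
eef_rot: [0.981, 0.195, -0.015, 0.005]
contact_force: [-29.7, -14.2, 21.7]
opening: 0.009
finger_force: 16.7
```

```bash
python3 chk.py L
```

```text
26.9 [0.54514547 0.12268211 0.41995744] [-29.70459433 -14.23738022  21.72937441] [-0.18  0.59 -0.22  1.74  0.16  0.86 -1.65]
0.089 0.234
0.089 0.221
0.138 0.591
```

play_rows(
  rows=[
    [[0.005,0.001,0.0,0,0,0],[0.011,0.002,0.0,0,0,0],[0.017,0.003,0.0,0,0,0],[0.022,0.005,0.0,0,0,0],[0.028,0.007,0.0,0,0,0],[0.033,0.009,0.0,0,0,0],[0.038,0.012,0.0,0,0,0],[0.038,0.012,0,0,0,0]],
  ],
)

```text
clock: 27.62
tool_pos: [0.559, 0.1258, 0.4195]
eef_rot: [0.98, 0.196, -0.024, 0.004]
contact_force: [-48.4, -13.7, 33.1]
opening: 0.005
finger_force: 25.2
```

```bash
python3 chk.py L
```

```text
27.6167 [0.55899839 0.12576607 0.41946557] [-48.37671232 -13.72060233  33.13231773] [-0.17  0.61 -0.22  1.69  0.16  0.91 -1.63]
0.089 1.547
0.089 1.533
```

play_rows(
  rows=[
    [[-0.012,-0.003,0,0,0,0],[-0.025,-0.005,0,0,0,0],[-0.04,-0.007,0,0,0,0],[-0.055,-0.007,0,0,0,0],[-0.075,-0.005,0,0,0,0],[-0.095,0,0,0,0,0],[-0.115,0.01,0,0,0,0],[-0.115,0.01,0,0,0,0],[-0.115,0.01,-0.05,0,0,0],[-0.115,0.01,-0.1,0,0,0],[-0.115,0.01,-0.14,0,0,0],[-0.115,0.01,-0.14,0,0,0]],
  ],
)

```text
clock: 28.67
tool_pos: [0.523, 0.1045, 0.4957]
eef_rot: [0.98, 0.197, 0.004, -0.001]
contact_force: [0.6, 1.4, -0.2]
opening: 0.003
finger_force: 0.0
```

```bash
python3 chk.py L; python3 chk.py R; python3 - <<'E'
from plant import *
import cv2,numpy as np
r=snapshot("scene");p=r["pixels"]
o=np.load("scene0.npz")["pixels"]
f=lambda i:cv2.resize(i[195:285,195:415],None,fx=3.2,fy=3.2,interpolation=cv2.INTER_CUBIC)
cv2.imwrite("pics/cmp.png",np.vstack([f(o),f(p)]))
E
```

```text
28.6667 [0.52303898 0.1044764  0.49569037] [ 0.60239527  1.37387764 -0.2061766 ] [-0.13  0.46 -0.24  1.72  0.13  0.97 -1.59]
0.089 0.438
28.7167 [0.52248794 0.10417757 0.49362358] [ 0.68437181  0.98315524 -0.93408175] [-0.13  0.46 -0.24  1.72  0.13  0.97 -1.59]
0.09 0.52
0.089 0.502
0.09 0.492
0.09 0.485
```

View pics/cmp.png

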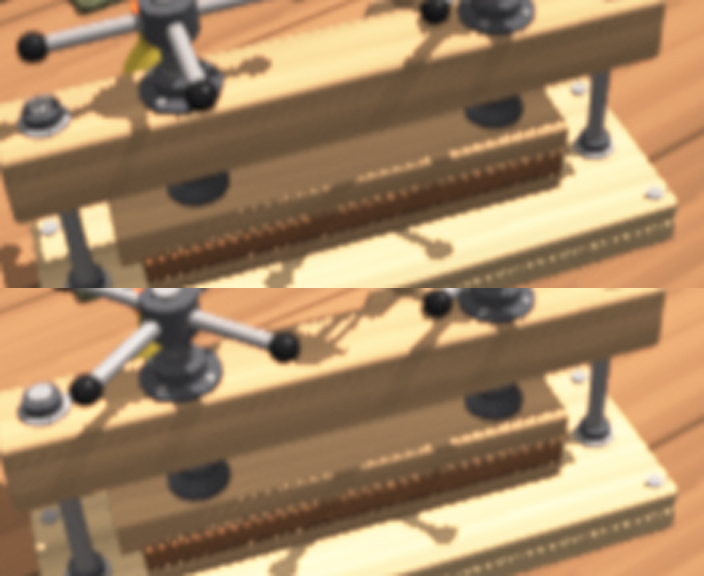

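The view shows caul and blank unmoved and both pads down at about (198,475) and (495,400). The right handle eased back from 0.45 to about 0.50 while I pressed the left hard, so the pads really bear on the caul and interact. I re-tighten the right moderately, then trim the left.

play_rows(
  rows=[
    [[-0.01,0.04,0,0,0,0],[-0.025,0.09,0,0,0,0],[-0.04,0.15,0,0,0,0],[-0.06,0.21,0,0,0,0],[-0.075,0.27,0,0,0,0],[-0.09,0.33,0,0,0,0],[-0.11,0.39,0,0,0,0],[-0.125,0.45,0,0,0,0],[-0.14,0.51,0,0,0,0],[-0.154,0.558,0,0,0,0],[-0.154,0.558,0,0,0,0],[-0.154,0.558,0,0,0,0],[-0.154,0.558,0.05,0,0,0],[-0.154,0.558,0.1,0,0,0],[-0.154,0.558,0.14,0,0,0],[-0.154,0.558,0.14,0,0,0]],
  ],
)

```text
clock: 30.15
tool_pos: [0.5571, -0.1815, 0.4172]
eef_rot: [0.98, 0.199, -0.004, -0.003]
contact_force: [-0.3, -0.2, -0.6]
opening: 0.001
finger_force: 0.0
```

```bash
python3 chk.py R; python3 chk.py L; python3 - <<'E'
from arc import *
print(json.dumps(arc(R,.058,-.45,[-.45-.06*i for i in range(1,15)])))
E
```

```text
30.15 [ 0.55711731 -0.18152616  0.41723859] [-0.26617573 -0.2157892  -0.57553692] [ 0.36  0.62 -0.21  1.67  0.16  0.88 -1.08]
0.09 0.521
0.091 0.494
0.09 0.494
30.2 [ 0.55790892 -0.18193309  0.41949655] [-0.90117252  0.65965722 -0.45206924] [ 0.36  0.62 -0.21  1.66  0.15  0.88 -1.08]
0.089 0.462
0.089 0.44
0.09 0.462
0.091 0.443
[[-0.005, 0.004, 0.0, 0, 0, 0], [-0.011, 0.009, 0.0, 0, 0, 0], [-0.017, 0.012, 0.0, 0, 0, 0], [-0.023, 0.016, 0.0, 0, 0, 0], [-0.029, 0.019, 0.0, 0, 0, 0], [-0.036, 0.021, 0.0, 0, 0, 0], [-0.042, 0.024, 0.0, 0, 0, 0], [-0.049, 0.026, 0.0, 0, 0, 0], [-0.056, 0.027, 0.0, 0, 0, 0], [-0.063, 0.028, 0.0, 0, 0, 0], [-0.069, 0.029, 0.0, 0, 0, 0], [-0.076, 0.029, 0.0, 0, 0, 0], [-0.083, 0.029, 0.0, 0, 0, 0], [-0.09, 0.028, 0.0, 0, 0, 0]]
```

play_rows(
  rows=[
    [[-0.005,0.004,0.0,0,0,0],[-0.011,0.009,0.0,0,0,0],[-0.017,0.012,0.0,0,0,0],[-0.023,0.016,0.0,0,0,0],[-0.029,0.019,0.0,0,0,0],[-0.036,0.021,0.0,0,0,0],[-0.042,0.024,0,0,0,0],[-0.049,0.026,0,0,0,0],[-0.049,0.026,0,0,0,0]],
  ],
)

```text
clock: 31.0
tool_pos: [0.5433, -0.2018, 0.4227]
eef_rot: [0.98, 0.199, 0.004, -0.002]
contact_force: [7.9, 7.7, -1.8]
opening: 0.005
finger_force: 4.6
```

```bash
python3 chk.py R; python3 chk.py L
```

```text
31.0 [ 0.54334065 -0.20176604  0.4226509 ] [ 7.94366793  7.67140753 -1.83414122] [ 0.41  0.61 -0.22  1.69  0.15  0.86 -1.04]
0.09 0.422
0.078 1.271
0.091 0.399
0.09 0.39
31.05 [ 0.54336631 -0.20175742  0.42264815] [ 6.67233798  8.8587245  -1.72015865] [ 0.41  0.61 -0.22  1.69  0.15  0.86 -1.04]
0.089 0.462
0.089 0.44
0.091 0.463
0.091 0.447
```

play_rows(
  rows=[
    [[-0.005,0.001,0.0,0,0,0],[-0.01,0.002,0.0,0,0,0],[-0.015,0.002,0.0,0,0,0],[-0.02,0.003,0.0,0,0,0],[-0.02,0.003,0.0,0,0,0]],
  ],
)

```text
clock: 31.52
tool_pos: [0.5383, -0.2043, 0.4229]
eef_rot: [0.98, 0.2, 0.01, -0.003]
contact_force: [16.4, 13.5, -8.5]
opening: 0.008
finger_force: 10.0
```

```bash
python3 chk.py R; python3 chk.py L
```

```text
31.5167 [ 0.53828239 -0.20427543  0.42294162] [16.39696119 13.54582282 -8.53399482] [ 0.42  0.6  -0.22  1.7   0.15  0.84 -1.03]
0.09 0.352
0.092 0.331
0.079 1.252
0.09 0.321
31.5667 [ 0.53833255 -0.20424191  0.42290883] [17.08526943 13.2741506  -9.1408748 ] [ 0.42  0.6  -0.22  1.7   0.15  0.84 -1.03]
0.089 0.461
0.089 0.442
0.09 0.469
0.091 0.448
```

play_rows(
  rows=[
    [[0.02,-0.005,0,0,0,0],[0.04,-0.01,0,0,0,0],[0.055,-0.015,0,0,0,0],[0.055,-0.015,-0.05,0,0,0],[0.055,-0.015,-0.1,0,0,0],[0.055,-0.015,-0.14,0,0,0],[0.06,-0.04,-0.14,0,0,0],[0.075,-0.1,-0.14,0,0,0],[0.09,-0.16,-0.14,0,0,0],[0.105,-0.22,-0.14,0,0,0],[0.12,-0.28,-0.14,0,0,0],[0.135,-0.34,-0.14,0,0,0],[0.15,-0.4,-0.14,0,0,0],[0.165,-0.46,-0.14,0,0,0],[0.18,-0.52,-0.14,0,0,0],[0.19,-0.56,-0.14,0,0,0],[0.198,-0.581,-0.14,0,0,0],[0.198,-0.581,-0.14,0,0,0],[0.198,-0.581,-0.14,0,0,0]],
  ],
)

```text
clock: 33.2
tool_pos: [0.5113, 0.0948, 0.4913]
eef_rot: [0.98, 0.197, -0.001, 0.001]
contact_force: [-0.7, -0.2, 0.9]
opening: 0.005
finger_force: 0.0
```

```bash
python3 chk.py R; python3 chk.py L;  python3 - <<'E'
from arc import *
print(json.dumps(arc(L,.058,2.75,[2.75-.06*i for i in range(1,16)])))
E
```

```text
33.2 [0.51129617 0.09476719 0.49129873] [-0.69425116 -0.15798545  0.90816167] [-0.11  0.45 -0.24  1.76  0.13  0.95 -1.58]
0.09 0.469
0.089 0.454
0.091 0.45
0.09 0.437
33.25 [0.51150088 0.09381326 0.4913523 ] [0.80053092 0.15761596 0.02973429] [-0.11  0.45 -0.24  1.76  0.13  0.95 -1.58]
0.089 0.442
[[0.005, -0.005, 0.0, 0, 0, 0], [0.01, -0.009, 0.0, 0, 0, 0], [0.016, -0.013, 0.0, 0, 0, 0], [0.022, -0.017, 0.0, 0, 0, 0], [0.028, -0.02, 0.0, 0, 0, 0], [0.034, -0.023, 0.0, 0, 0, 0], [0.041, -0.026, 0.0, 0, 0, 0], [0.047, -0.028, 0.0, 0, 0, 0], [0.054, -0.03, 0.0, 0, 0, 0], [0.061, -0.032, 0.0, 0, 0, 0], [0.068, -0.033, 0.0, 0, 0, 0], [0.075, -0.033, 0.0, 0, 0, 0], [0.082, -0.034, 0.0, 0, 0, 0], [0.089, -0.033, 0.0, 0, 0, 0], [0.095, -0.033, 0.0, 0, 0, 0]]
```

Right is back at 0.453 and left is at about 0.445, both stable. One gentle trim push on the left, checking that the right holds.

play_rows(
  rows=[
    [[0,0,0.05,0,0,0],[0,0,0.1,0,0,0],[0,0,0.14,0,0,0],[0.005,-0.005,0.14,0,0,0],[0.01,-0.009,0.14,0,0,0],[0.016,-0.013,0.14,0,0,0],[0.022,-0.017,0.14,0,0,0],[0.028,-0.02,0.14,0,0,0],[0.034,-0.023,0.14,0,0,0],[0.041,-0.026,0.14,0,0,0],[0.047,-0.028,0.14,0,0,0],[0.054,-0.03,0.14,0,0,0],[0.058,-0.031,0.14,0,0,0],[0.058,-0.031,0.14,0,0,0]],
  ],
)

```text
clock: 34.47
tool_pos: [0.5306, 0.1198, 0.4214]
eef_rot: [0.98, 0.197, -0.003, 0.001]
contact_force: [-6.7, -5.3, 5.9]
opening: 0.007
finger_force: 3.7
```

```bash
python3 chk.py L; python3 chk.py R
```

```text
34.4667 [0.53061341 0.11977506 0.42141311] [-6.70805358 -5.32986225  5.93669725] [-0.17  0.56 -0.22  1.79  0.17  0.82 -1.65]
0.089 0.422
34.5167 [0.53056318 0.11972732 0.42139963] [-6.55102249 -3.88235726  5.50158571] [-0.17  0.56 -0.22  1.79  0.17  0.81 -1.65]
0.09 0.469
0.089 0.457
0.091 0.453
0.09 0.435
```

play_rows(
  rows=[
    [[0.005,-0.001,0,0,0,0],[0.01,-0.001,0,0,0,0],[0.015,-0.001,0,0,0,0],[0.015,-0.001,0,0,0,0]],
  ],
)

```text
clock: 34.9
tool_pos: [0.5352, 0.1221, 0.421]
eef_rot: [0.981, 0.196, -0.007, 0.002]
contact_force: [-14.0, -6.6, 11.0]
opening: 0.003
finger_force: 7.7
```

```bash
python3 chk.py L; python3 chk.py R
```

```text
34.9 [0.53517493 0.1221194  0.42102443] [-13.98456059  -6.57910504  11.04078097] [-0.17  0.57 -0.22  1.77  0.17  0.83 -1.65]
0.09 0.359
34.95 [0.53513223 0.12207674 0.42104495] [-13.26553127  -6.21148094  10.48095017] [-0.17  0.57 -0.22  1.77  0.17  0.83 -1.65]
0.09 0.468
0.089 0.454
0.091 0.453
0.09 0.431
```

play_rows(
  rows=[
    [[-0.015,0.003,0,0,0,0],[-0.03,0.008,0,0,0,0],[-0.045,0.015,0,0,0,0],[-0.058,0.022,0,0,0,0],[-0.058,0.022,-0.05,0,0,0],[-0.058,0.022,-0.1,0,0,0],[-0.058,0.022,-0.15,0,0,0],[-0.058,0.022,-0.2,0,0,0],[-0.1,0.08,-0.22,0,0,0],[-0.15,0.14,-0.22,0,0,0],[-0.15,0.14,-0.22,0,0,0]],
  ],
)

```text
clock: 35.92
tool_pos: [0.4954, 0.023, 0.5325]
eef_rot: [0.981, 0.192, -0.0, 0.003]
contact_force: [-0.8, -0.3, 0.1]
opening: 0.004
finger_force: 0.0
```

```bash
python3 chk.py L; python3 chk.py R
```

```text
35.9167 [0.49536658 0.02300238 0.53245418] [-0.80487826 -0.31197246  0.08918735] [ 0.02  0.37 -0.24  1.75  0.11  1.03 -1.44]
0.089 0.46
0.091 0.465
35.9667 [0.49596473 0.02628869 0.53214601] [0.90333368 0.12985116 0.54941998] [ 0.02  0.37 -0.24  1.75  0.1   1.03 -1.44]
0.09 0.468
0.089 0.454
0.09 0.437
```

```bash
python3 -c "
from plant import *
print(finish_job())"
```

```text
the job is handed in; nothing more can be done
None
```

I wound both screws down until they pushed back springily, drew the arm clear and handed the job in at about 36 s, but I can't confirm that both pads press with more than 50 N. Each handle springs back to a rest near 7.15 rad by the stated angle rule, only about 0.05 rad past the stated touch, and pushing about 0.45 rad further did not hold. The last scene picture (28.7 s, before the final trim pushes) showed the caul and blank where they lay; I did not re-measure the bottle, mug and mallet.

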